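# Tip a swab carton back into its dispenser cradle

### The arm

A 6-joint arm with a two-finger parallel gripper is mounted at the origin on the work surface. World frame = base frame: x ahead of the robot, y to its left, z up, the work surface at z = 0. Lengths are in m, angles in degrees, forces in N, time in s.
With the tool pointing down it reaches from about 0.3 to 0.75 m from the base axis. Payload 8.5 kg.
Tool frame: the origin (TCP) lies midway between the tips of the shut fingers; the grasp point (between the pads) lies 19 mm behind it; z points along the fingers, y is the direction in which the jaws open and shut (so a half turn about z gives the same grasp; the last joint's range is limited). The gripper opens to 85 mm and grips with 20 to 120 N. Pads are 22 mm wide; open, the fingers measure 114 mm over their backs; the gripper's body (76 mm by 85 mm) begins 54 mm behind the grasp point. The pads swing forward as they close: fully open they stand 13 mm farther back than shut.
Start: joints at [-12.336, 21.807, 74.336, -0, 83.858, -12.336], TCP at [0.55, 0, 0.231] pointing down, gripper open.
Joint ranges: [-178.18, 178.18], [-50.72, 133.34], [12.68, 142.11], [-81.47, 261.47], [9.98, 163.14], [-165.26, 165.26]. Speed limits (degrees/s): [136.94, 136.94, 180, 180, 180, 180].

### API

Orientations are given as a 3x3 rotation matrix whose columns are the frame's x, y, z axes.
In Python, from rig import env, viewer, ticket gives the robot as it stands. The module is installed in compiled form; this text tells all that it offers.
- The arm moves only by the shell command python3 -m pendant 'ROWS' [FORCE]. ROWS is JSON, a list of rows, each a list of 3 entries, a list of its own where there are three numbers: the shift along the world's x, y, z in mm, then the turn about the world's z in rad, then the opening, from -1 (shut) to 1 (fully open). A call has 1 to 12 rows; each row shifts and turns the pose as measured when the row begins; what a row does not reach is not made up. A row lasts 1/8 s, in which the tool goes at most 62.5 mm and 10.7 degrees, less where a joint would pass 70% of its speed; a pose out of reach is approached as far as the arm can. A call with a gripper value outside its range is refused whole. The fingers move at their own pace and stop on an object; FORCE is the grip in N (left out, the last holds). Time passes only in rows, so rows that do not move let the fingers close. It gives the time, the measured TCP pose, the force and the opening at its end, in the units of the state.
- env.observe(): the state, without advancing time (a new reading comes with each control period).
- viewer.get_image(name): name is "scene" or "side" or "wrist"; returns (picture, depth): 420x560x3 uint8, red, green, blue; 420x560 float32, m along the optical axis (not along the pixel's ray), 0 where there is no reading.
- viewer.camera_params(name): a dict with "fx", "fy", "cx", "cy" (pixels), "D" ([k1, k2, p1, p2, k3] as OpenCV has them; the pictures are not rectified), "rvec" (rotation vector, rad) and "tvec" (3), from world to camera coordinates, as OpenCV has them; the wrist camera has in their place "T_tool_cam" (4x4, takes a point from camera to tool coordinates, whose origin is the TCP and whose axes are the flange's). Camera axes: x right, y down, z forward; pixel columns grow to the right and rows downward; lengths in m; the calibration is good to about 2 mm. A picture is of the moment at which its call begins: read the wrist's pose just before it. camera_params takes no time and is no camera call.
- ticket.close_job(): hands the job in, once; it reports no verdict.
The state is a dict: "time_s": time; "q": joint angles; "qvel": joint speeds; "joint_efforts": joint torques, N m; "position": TCP position; "tool_rot": TCP orientation; "ft_force": force on the tool from outside, world axes, zero at the start; "wrist_torque": the same for the moment, N m; "grip_width": finger opening in m.
Only numpy, scipy, OpenCV 4.12 (cv2) and the standard library are available. Lean on these libraries where they do the work, as an engineer would, in place of code of your own. Each camera call takes 0.05 s, during which the arm holds its last target. There are 200 camera calls.

### The job

Slide the standing swab carton squarely up against the front edge of the low metal cradle and let it stand there upright for a moment. Then, pushing high on the face with the dispensing slot, tip it over that edge so that it lies in the cradle with the slot facing up, and push it fully home against the plate of the cradle's end stop with one steady push of about 10 N kept up for at least a second, then leave it there untouched. The carton is thin: never press on it with more than 25 N, and leave the canister, bottle and dish where they stand.

Things in the scene. Friction and masses are not known exactly. Their poses are not given: they have to be found in the camera images.
- carton: plain cardboard carton, dark oval slot in its -x face, standing on the table: 110 mm along its x, 150 along y, 160 along z (too wide to grasp). Origin at the centre of its base, z to its top. Its +x face looks to the cradle, 30 to 80 mm off, up to 0.15 rad askew. 0.35 to 0.7 kg, slippery (friction 0.24 to 0.36): a push at or below mid height slides it; with its foot at the edge, a few newtons tilt it; past 35 degrees it falls
- carton_top (a point): centre of the carton's top face, 160 mm above its base; it carries the carton's axes. When the carton lies in the cradle this face looks at the end stop
- cradle: low flat aluminium cradle fixed to the table: a plate 12 mm high, 200 mm wide along its y, running along its x from 0 to 220 mm. Origin at table height in the middle of its front edge (that the carton's foot meets); x points from there to the end stop, z up. No side walls; keep the carton within 30 mm of its centre line
- endstop: the end stop across the cradle's far end: a dark fixed bracket, 200 mm wide and 60 mm high, that carries on two short rods a steel plate (190 mm wide, 14 to 64 mm above the table) facing the carton. Origin at table height in the middle of the bracket's inner face, 212 mm from the cradle's front edge, axes as the cradle's. The plate's face stands 25 to 33 mm in front, set differently each time and clamped
- canister: lidded round steel canister, 108 mm across and 162 mm tall, beyond the end stop; origin at the centre of its underside; a bystander
- bottle: white bottle 60 mm across and 150 mm tall, beside the cradle; origin at the centre of its underside; a bystander
- dish: steel bowl 110 mm across and 45 mm tall, beside the carton; origin at the centre of its underside; a bystander
Not all that is in view belongs to the job. Of the things like the carton, leave any that is pink; of the rest the larger one is meant.

How it is judged (in metres and radians):
On the way, in this order (a step that is already met when the one before it is completed fails the run):
1. the carton stands upright with its foot squarely against the cradle's front edge (within 4 mm and 3 degrees) (x of carton in the frame of cradle between -0.059 and -0.04 m and angle between the x axis of carton and the x axis of cradle, either way round below 0.052 rad and angle between carton's own z axis and vertical below 0.05 rad), for 0.2 s.
2. the carton lies in the cradle with its slot face up, still short of being pressed against the end stop (angle between carton's own x axis and vertical above 3.05 rad and x of carton_top in the frame of cradle above 0.08 m and contact force between carton and endstop below 1 N), for 0.2 s.
3. the carton is pressed against the end stop with 6 to 15 N for 0.8 s (angle between carton's own x axis and vertical above 3.05 rad and contact force between carton and endstop between 6 and 15 N), for 0.8 s.
At the end, for the whole second after the job is handed in: the carton lies flat in the cradle, slot face up, its top face where the end stop's plate stopped it (22 to 36 mm in front of the bracket) and square to it within 3 degrees, within 30 mm of the centre line, at rest and untouched (angle between carton's own x axis and vertical above 3.08 rad and x of carton_top in the frame of endstop between -0.036 and -0.022 m and y of carton_top in the frame of cradle between -0.03 and 0.03 m and angle between the z axis of carton and the x axis of cradle, either way round below 0.05 rad and linear speed of carton below 0.01 m/s and contact force between carton and the arm below 0.1 N and contact force between carton and the fingers below 0.1 N).
It fails at once if the robot presses on the carton with more than 25 N (contact force between carton and the fingers above 25 N or contact force between carton and the arm above 25 N).
It fails at once if the canister, bottle or dish is displaced by more than 20 mm or tipped (distance of any of canister, bottle, dish from where it was at the start of the episode above 0.02 m or angle between any of canister, bottle, dish's own z axis and vertical above 0.3 rad).
It also fails if it takes over 72 s, if anything falls off the work surface, if the arm or the gripper's body presses on something with over 40 N, if the wrist force passes 120 N, or if a joint passes its speed limit or range.

## Working session

There is one attempt and no reset: what is moved stays moved. The work goes in short steps, Python scripts to look and compute and a shell command to move; the robot and the scene stay as the last step left them, time stands still between calls to the robot, and variables do not carry over. Pictures are saved under pics/ and viewed, about 8 in all and at most 12, crops included, and the job is handed in when it is done.

```bash
mkdir -p pics
cat > h.py <<'E'
import numpy as np, cv2
from rig import env, viewer, ticket
def cam(n):
    p=viewer.camera_params(n); K=np.array([[p['fx'],0,p['cx']],[0,p['fy'],p['cy']],[0,0,1.]])
    R=cv2.Rodrigues(np.array(p['rvec'],float))[0]; return K,np.array(p['D'],float),R,np.array(p['tvec'],float).ravel()
def pts(n,px,depth):  # world from pixel+depth
    K,D,R,t=cam(n); px=np.array(px,float).reshape(-1,1,2)
    u=cv2.undistortPoints(px,K,D).reshape(-1,2); d=np.asarray(depth,float).reshape(-1,1)
    return (np.c_[u,np.ones(len(u))]*d-t)@R
def onplane(n,px,z):
    K,D,R,t=cam(n); u=cv2.undistortPoints(np.array(px,float).reshape(-1,1,2),K,D).reshape(-1,2)
    r=np.c_[u,np.ones(len(u))]@R; c=-R.T@t; return c+r*((z-c[2])/r[:,2])[:,None]
E
python3 - <<'E'
from h import *
for n in ['scene','side']:
    im,d=viewer.get_image(n); cv2.imwrite(f'pics/{n}0.png',im[:,:,::-1]); np.save(f'{n}0.npy',d)
    K,D,R,t=cam(n); print(n,(-R.T@t).round(3),R[2].round(2))
print(env.observe())
E
```

```text
scene [ 0.809 -0.143  0.934] [-0.24  0.21 -0.95]
side [0.842 0.25  1.131] [-0.22 -0.2  -0.96]
{'time_s': 0.1, 'q': array([-1.23354478e+01,  2.18377132e+01,  7.43777790e+01, -5.51269332e-04,
        8.38582032e+01, -1.23370254e+01]), 'qvel': array([ 0.01924897, -0.04965078, -0.17829767, -0.07675675, -0.06443185,
       -0.01085771]), 'joint_efforts': array([ 3.76895419e-03, -4.49219084e+01, -2.31655884e+01, -2.33104493e-04,
        3.63802450e-03,  7.57992581e-06]), 'position': array([5.49748072e-01, 5.34375671e-05, 2.30783545e-01]), 'tool_rot': array([[-2.84036865e-05,  9.99999208e-01, -1.25857569e-03],
       [ 9.99999964e-01,  2.87377812e-05,  2.65437353e-04],
       [ 2.65473311e-04, -1.25856811e-03, -9.99999173e-01]]), 'ft_force': array([0.38122535, 0.18488908, 0.56603576]), 'wrist_torque': array([-0.0441785 , -0.02698475, -0.00167752]), 'grip_width': 0.08531996086346152}
```

View pics/scene0.png

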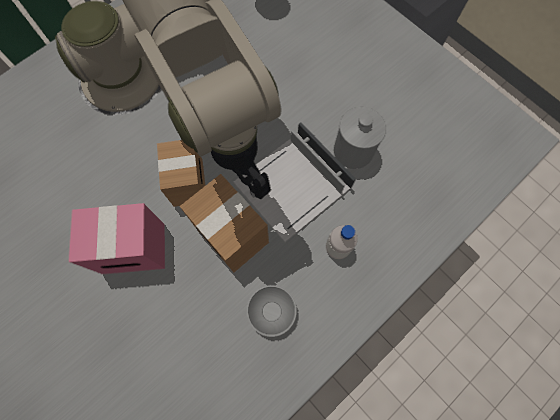

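View pics/side0.png

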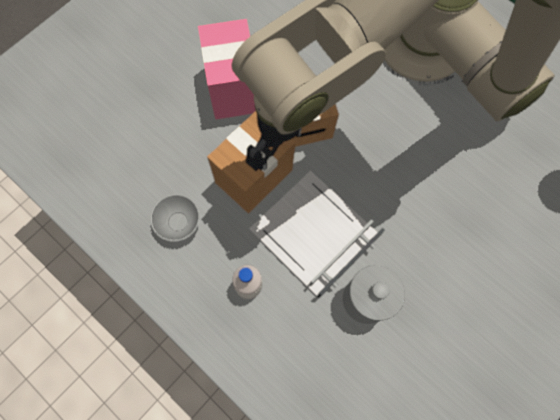

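The scene view shows three cartons: pink at (115,238), a small brown one at (180,170) and a large brown one at (228,222). The cradle is at (300,185), with the end stop at (325,155), canister (360,140), bottle (342,240) and dish (272,312). The larger non-pink carton, at (228,222), is the one meant. I'll confirm that with sizes and one crop.

Run:
```python
from h import *
for n in ['scene','side']:
    im=cv2.imread(f'pics/{n}0.png'); d=np.load(f'{n}0.npy')
    vv,uu=np.mgrid[0:420,0:560]; P=pts(n,np.c_[uu.ravel(),vv.ravel()],d.ravel()).reshape(420,560,3)
    P[d==0]=np.nan; np.save(f'P_{n}.npy',P)
    hsv=cv2.cvtColor(im,cv2.COLOR_BGR2HSV)
    z=P[:,:,2]
    def top(lo,hi,box,name):
        m=((z>lo)&(z<hi)).astype(np.uint8); k=np.zeros_like(m); k[box[1]:box[3],box[0]:box[2]]=1; m&=k
        nn,l,s,c=cv2.connectedComponentsWithStats(m)
        for i in range(1,nn):
            if s[i,4]>100:
                q=P[l==i]; r=cv2.minAreaRect((q[:,:2]*1000).astype(np.float32)); print(n,name,c[i].round(),s[i,4],'z',np.median(q[:,2]).round(4),'rect',[np.round(x,1) for x in r])
    full=(0,0,560,420)
    top(.15,.17,full,'top160'); top(.08,.148,full,'mid'); top(.006,.018,full,'plate'); top(.035,.07,full,'low')
im=cv2.imread('pics/scene0.png')[120:330,140:380]; cv2.imwrite('pics/crop.png',cv2.resize(im,None,fx=3,fy=2.8,interpolation=2))
```

```text
scene top160 [100.  54.] 648 z 0.1608 rect [array([ 46.5, -23.6]), array([187.4,  50.6]), np.float64(65.2)]
scene top160 [365. 120.] 157 z 0.1576 rect [array([599.5, 312.9]), array([30.7, 31.6]), np.float64(19.5)]
scene top160 [223. 216.] 3829 z 0.1585 rect [array([558.2, -65. ]), array([110.8, 151.8]), np.float64(89.5)]
scene top160 [107. 233.] 3908 z 0.1584 rect [array([ 426.1, -263.3]), array([150.8, 112.3]), np.float64(53.4)]
scene mid [110.  66.] 1192 z 0.1216 rect [array([ 51.2, -24.6]), array([181.7,  34.5]), np.float64(72.8)]
scene mid [361. 131.] 1622 z 0.1258 rect [array([600.1, 313.4]), array([105.2, 106.1]), np.float64(79.7)]
scene mid [177. 168.] 1993 z 0.1199 rect [array([381.6, -59.9]), array([ 84.8, 117.3]), np.float64(57.1)]
scene mid [132. 248.] 994 z 0.1155 rect [array([ 470.2, -264.1]), array([185.1,  90.7]), np.float64(89.4)]
scene mid [242. 246.] 419 z 0.1153 rect [array([ 585.9, -100.8]), array([184. ,  87.7]), np.float64(36.0)]
scene mid [343. 239.] 536 z 0.1035 rect [array([754.7, 101.1]), array([58.8, 54.4]), np.float64(9.6)]
scene plate [121.  93.] 1293 z 0
[... 2840 characters left out ...]
z 0.0541 rect [array([57.2, 13.7]), array([ 28.8, 106.6]), np.float64(13.3)]
side low [233. 106.] 304 z 0.0518 rect [array([ 477.1, -207.3]), array([ 5.5, 98.9]), np.float64(53.7)]
side low [315. 133.] 244 z 0.0517 rect [array([400. , -21.5]), array([  4.7, 104.6]), np.float64(57.3)]
side low [256. 186.] 369 z 0.0523 rect [array([585.5, -31.2]), array([ 88.5, 185.7]), np.float64(53.2)]
side low [172. 214.] 478 z 0.0434 rect [array([ 759.8, -114.6]), array([108.1, 106.2]), np.float64(52.3)]
side low [346. 258.] 857 z 0.0603 rect [array([570.3, 227.9]), array([ 48.2, 202.4]), np.float64(87.4)]
side low [353. 308.] 138 z 0.0524 rect [array([635.6, 304.9]), array([94.5, 32.1]), np.float64(74.2)]
```

View pics/crop.png

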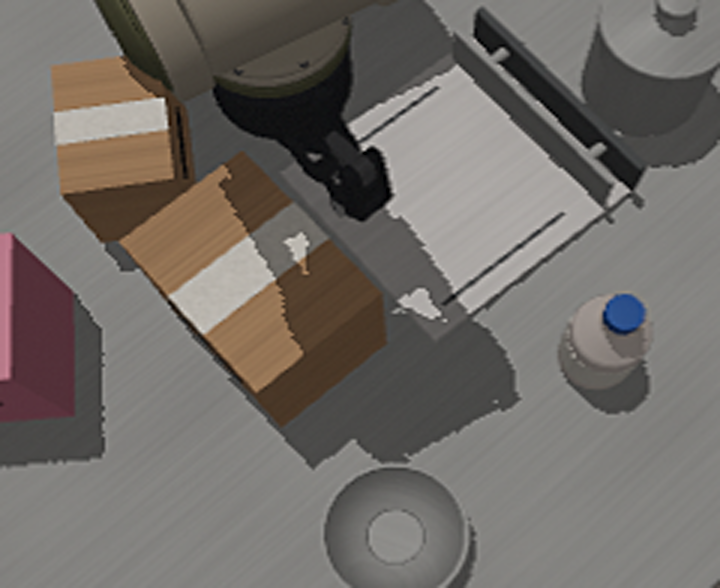

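The crop confirms it. The larger brown carton measures 111x152 mm on top at 160 mm height and sits at world (0.559,-0.066). The small one is about 85x117 mm and 120 mm tall, and the pink one is excluded. The cradle's front edge is at about (0.561,0.020) and its x axis at 87.7°. The carton is centred to 2 mm with its face about 30 mm from the edge. I'll go behind it with the jaws open, so both fingers push squarely.

```bash
python3 -m pendant '[[[2,-50,0],-0.04,1],[[2,-50,0],0,1],[[0,-50,0],0,1],[[0,-8,0],0,1],[[0,0,0],0,1]]'
```

```text
time_s: 0.72
position: [0.5528, -0.1611, 0.2289]
tool_rot: [[0.039, 0.999, -0.005], [0.999, -0.039, 0.003], [0.002, -0.005, -1.0]]
ft_force: [0.3, -0.1, 0.0]
grip_width: 0.0851
```

```bash
python3 -m pendant '[[[1,-4,-50],0,1],[[0,0,-50],0,1],[[0,0,-30],0,1],[[0,0,-3],0,1],[[0,0,0],0,1]]'
```

```text
time_s: 1.35
position: [0.5548, -0.1589, 0.0947]
tool_rot: [[0.033, 0.999, -0.001], [0.999, -0.033, 0.002], [0.002, -0.001, -1.0]]
ft_force: [-0.5, -1.1, -0.4]
grip_width: 0.0855
```

```bash
python3 -m pendant '[[[0,8,0],-0.007,1],[[1,8,0],0,1],[[0,6,0],0,1],[[0,4,0],0,1],[[0,0,0],0,1]]'; python3 -m pendant '[[[0,4,0],0,1],[[0,4,0],0,1],[[0,4,0],0,1]]';python3 -m pendant '[[[0,4,0],0,1],[[0,4,0],0,1]]'
python3 - <<'E'
from h import *
for n in ['scene','side']:
    im,d=viewer.get_image(n); cv2.imwrite(f'pics/{n}1.png',im[:,:,::-1])
    vv,uu=np.mgrid[0:420,0:560]; P=pts(n,np.c_[uu.ravel(),vv.ravel()],d.ravel()).reshape(420,560,3); z=P[:,:,2]
    m=((d>0)&(z>.15)&(z<.17)&(abs(P[:,:,0]-.56)<.09)&(abs(P[:,:,1]+.05)<.1)).astype(np.uint8)
    nn,l,s,c=cv2.connectedComponentsWithStats(m); i=1+np.argmax(s[1:,4]); q=P[l==i]
    print(n,cv2.minAreaRect((q[:,:2]*1000).astype(np.float32)),np.median(q[:,2]))
print(env.observe()['position'],env.observe()['ft_force'])
E
```

```text
time_s: 1.98
position: [0.5572, -0.1311, 0.0985]
tool_rot: [[0.039, 0.999, 0.004], [0.999, -0.039, -0.001], [-0.001, 0.004, -1.0]]
ft_force: [-0.5, 0.3, -0.5]
grip_width: 0.0852
time_s: 2.35
position: [0.5576, -0.1197, 0.0989]
tool_rot: [[0.04, 0.999, 0.006], [0.999, -0.04, -0.003], [-0.003, 0.006, -1.0]]
ft_force: [0.2, -4.6, 3.9]
grip_width: 0.0858
time_s: 2.6
position: [0.5578, -0.1116, 0.0992]
tool_rot: [[0.04, 0.999, 0.006], [0.999, -0.04, -0.004], [-0.004, 0.007, -1.0]]
ft_force: [0.4, -2.7, 1.5]
grip_width: 0.0852
scene ((557.891357421875, -54.79566192626953), (136.00262451171875, 152.32606506347656), 87.55326843261719) 0.1610495461284703
side ((559.8065185546875, -53.948150634765625), (134.0310821533203, 151.37554931640625), 87.3102035522461) 0.16356851651422835
[ 0.55779599 -0.11122459  0.09908968] [ 0.70220827 -2.61885482  1.04935183]
```

```bash
cat > m.py <<'E'
from h import *
C=np.array([.5608,.0196]); cx=np.array([.040,.9992]); cy=np.array([-.9992,.040])
for n in ['scene','side']:
    im,d=viewer.get_image(n)
    vv,uu=np.mgrid[0:420,0:560]; P=pts(n,np.c_[uu.ravel(),vv.ravel()],d.ravel()).reshape(420,560,3)
    X=(P[:,:,:2]-C)@cx*1000; Y=(P[:,:,:2]-C)@cy*1000; z=P[:,:,2]*1000
    m=(d>0)&(abs(Y)<55)
    t=m&(z>145)&(z<180)&(X>-85)&(X<30)
    if t.sum()>50:
        A=np.c_[X[t],Y[t],np.ones(t.sum())]; w=np.ones(len(A),bool)
        for _ in range(4): k=np.linalg.lstsq(A[w],z[t][w],rcond=None)[0]; r=z[t]-A@k; w=abs(r)<2*np.median(abs(r[w]))+.5
        xs=X[t][w]; ys=Y[t][w]
        fr=[np.percentile(xs[abs(ys-b)<6],99) for b in range(-40,41,10) if (abs(ys-b)<6).sum()>5]
        print(n,'top slope',k[:2].round(3),'z0',k[2].round(1),'front X by Y',np.round(fr,1))
o=env.observe(); p=o['position'][:2]-C; print('tcp cradle mm',p@cx*1000,p@cy*1000,o['position'][2],o['ft_force'].round(1),o['time_s'])
E
python3 -m pendant '[[[0,3,-1],0,1]]' | sed -n '2p;4p'; python3 -m pendant '[[[0,2,0],0,1]]'| sed -n '2p;4p'; python3 -m pendant '[[[0,0,0],0,1]]'| sed -n '2p;4p'; python3 m.py
```

```text
position: [0.5581, -0.1086, 0.0985]
ft_force: [0.0, -5.4, 7.8]
position: [0.5583, -0.1069, 0.0989]
ft_force: [-0.6, -5.0, 3.9]
position: [0.5583, -0.1068, 0.0989]
ft_force: [0.1, -2.9, 1.8]
scene top slope [-0.071  0.001] z0 157.9 front X by Y [-3.4 -2.9 -3.2 -2.5 -3.  -2.3 -3.  -3.2 -2.8]
side top slope [-0.073  0.001] z0 159.5 front X by Y [-4.2 -4.1 -3.1 -3.9 -3.2 -3.2 -3.9 -3.9 -4.1]
tcp cradle mm -126.45568261804102 -2.524224379547758 0.09879998115379818 [-0.2 -3.9  2.5] 3.175
```

```bash
python3 -m pendant '[[[0,-4,0],0,1],[[0,-4,0],0,1],[[0,-6,0],0,1],[[0,0,0],0,1]]' | sed -n '2p;4p'; python3 m.py
python3 - <<'E'
from h import *
im,d=viewer.get_image('side'); cv2.imwrite('pics/side2.png',cv2.resize(im[100:280,180:420,::-1],None,fx=3,fy=3));
E
```

```text
position: [0.5575, -0.1208, 0.0975]
ft_force: [0.3, 0.7, 0.4]
scene top slope [-0.006  0.003] z0 158.4 front X by Y [-14.  -14.  -13.8 -13.9 -13.8 -13.2 -13.8 -14.1 -13.5]
side top slope [-0.002 -0.004] z0 160.5 front X by Y [-14.  -14.5 -14.  -14.  -13.7 -14.6 -14.6 -13.8 -14.3]
tcp cradle mm -140.0993322284435 -2.304838900201868 0.09757443989632206 [ 0.1  0.1 -0.3] 3.775
```

View pics/side2.png

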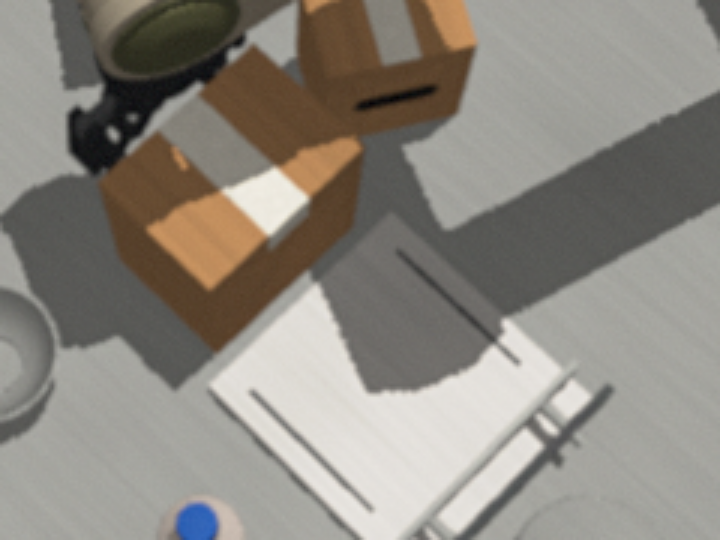

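The view shows the carton upright and parallel to the cradle edge with a gap of about 14 mm; the fit gives the same. The push with open fingers acted too high and tilted it on the free table by 0.07 rad, and it settled back when released. I'll turn the tool 90° so that one finger's back, which stands out beyond the gripper body, can push low.

```bash
python3 -m pendant '[[[0,-15,0],0,1],[[0,-15,30],0,1],[[0,-10,40],-0.1,1],[[0,-10,40],-0.17,1],[[0,-5,20],-0.17,1],[[0,0,0],-0.17,1],[[0,0,0],-0.17,1],[[0,0,0],-0.17,1],[[0,0,0],-0.17,1],[[0,0,0],-0.17,1],[[0,0,0],-0.17,1],[[0,0,0],-0.17,1]]'; python3 -c "
from h import *;print(env.observe()['q'])"
```

```text
time_s: 5.32
position: [0.5559, -0.1864, 0.2327]
tool_rot: [[0.988, -0.155, -0.0], [-0.155, -0.988, -0.008], [0.001, 0.008, -1.0]]
ft_force: [-0.2, -0.8, 0.0]
grip_width: 0.0856
[-29.9264475   25.39902112  68.25182249  -0.38982906  86.1463811
  68.99631536]
```

```bash
python3 -m pendant '[[[0,0,-50],0.115,1],[[0,0,-50],0,1],[[0,0,-40],0,1],[[0,0,-25],0,1],[[0,0,0],0,1]]';python3 m.py
```

```text
time_s: 5.95
position: [0.5555, -0.1907, 0.0641]
tool_rot: [[0.999, -0.041, 0.004], [-0.041, -0.999, -0.01], [0.004, 0.01, -1.0]]
ft_force: [0.3, 0.5, 2.0]
grip_width: 0.0855
scene top slope [0.001 0.003] z0 158.6 front X by Y [-13.8 -14.3 -13.9 -14.2 -14.5 -14.  -13.7 -14.2 -14.1]
side top slope [-0.003 -0.001] z0 160.3 front X by Y [-14.3 -14.9 -13.8 -13.9 -13.2 -13.8 -13.5 -14.  -14.3]
tcp cradle mm -210.70170686165847 -4.280941332513781 0.06632525434742316 [ 0.6 -0.2  0.2] 6.05
```

```bash
python3 -m pendant '[[[0,10,-12],0,1],[[0,8,0],0,1],[[0,4,0],0,1],[[0,0,0],0,1]]'|sed -n '2p;4p';python3 -m pendant '[[[0,4,0],0,1],[[0,3,0],0,1],[[0,3,0],0,1],[[0,3,0],0,1],[[0,0,0],0,1]]'|sed -n '2p;4p';python3 m.py
```

```text
position: [0.5581, -0.1688, 0.0569]
ft_force: [0.2, -2.1, -0.7]
position: [0.5586, -0.1558, 0.0576]
ft_force: [-0.0, -2.3, -0.4]
scene top slope [-0.084  0.002] z0 159.0 front X by Y [12.9 12.7 13.  13.6 13.3 13.4 12.7 13.3 12.4]
side top slope [-0.081  0.001] z0 161.0 front X by Y [11.7 11.9 12.9 12.7 12.9 13.3 12.6 12.5 11.2]
tcp cradle mm -175.51706047116048 -4.78319788510172 0.05754527292352016 [ 0.1 -2.3 -0.7] 7.275
```

```bash
python3 -m pendant '[[[0,-3,0],0,1],[[0,-3,0],0,1],[[0,-3,0],0,1],[[0,-3,0],0,1],[[0,0,0],0,1],[[0,0,0],0,1]]'|sed -n '2p;4p';python3 m.py
```

```text
position: [0.5581, -0.1681, 0.057]
ft_force: [1.0, 0.5, -0.2]
scene top slope [-0.001  0.002] z0 158.5 front X by Y [-1.2 -1.1  0.3  0.4  0.  -0.4 -0.3 -0.3 -0.7]
side top slope [-0.003 -0.005] z0 160.3 front X by Y [-0.6 -1.1 -0.  -0.2  0.5 -0.5 -1.1 -0.5 -0.8]
tcp cradle mm -187.6564755520741 -4.794882224920891 0.0569776505023008 [0.7 0.  0. ] 8.125
```

```bash
python3 -m pendant '[[[-1,-10,0],0,1],[[-1,0,30],0,1],[[-1,0,40],0,1],[[0,0,0],0,1]]'|sed -n '1,4p';python3 -m pendant '[[[0,8,0],0,1],[[0,8,0],0,1],[[0,8,0],0,1],[[0,8,0],0,1],[[0,8,0],0,1],[[0,8,0],0,1]]'|sed -n '2p;4p';python3 m.py
```

```text
time_s: 8.62
position: [0.5547, -0.1801, 0.1286]
tool_rot: [[0.999, -0.042, 0.012], [-0.042, -0.999, -0.016], [0.013, 0.015, -1.0]]
ft_force: [1.3, -1.0, -0.6]
position: [0.5539, -0.1296, 0.126]
ft_force: [0.7, -3.8, 4.1]
scene top slope [-0.114  0.003] z0 159.6 front X by Y [17.1 17.5 18.  18.5 18.  17.8 17.6 18.  17.3]
side top slope [-0.121 -0.002] z0 161.6 front X by Y [17.5 17.9 17.9 17.8 18.3 18.7 17.9 18.2 17.3]
tcp cradle mm -148.7780183221077 1.1231684770558898 0.12587968226596177 [ 1.  -1.4  0.2] 9.475
```

```bash
for i in 1; do python3 -m pendant '[[[0,8,0],0,1],[[0,8,0],0,1],[[0,8,0],0,1],[[0,8,0],0,1]]'|sed -n '2p;4p'; python3 -m pendant '[[[0,8,0],0,1],[[0,8,0],0,1]]'|sed -n '2p;4p'; done
python3 - <<'E'
from h import *
im,d=viewer.get_image('side'); cv2.imwrite('pics/side3.png',cv2.resize(im[80:320,180:440,::-1],None,fx=2.4,fy=2.4))
E
```

```text
position: [0.557, -0.1005, 0.1325]
ft_force: [-1.4, -5.7, 11.7]
position: [0.5577, -0.084, 0.1344]
ft_force: [0.3, -1.6, 1.6]
```

View pics/side3.png

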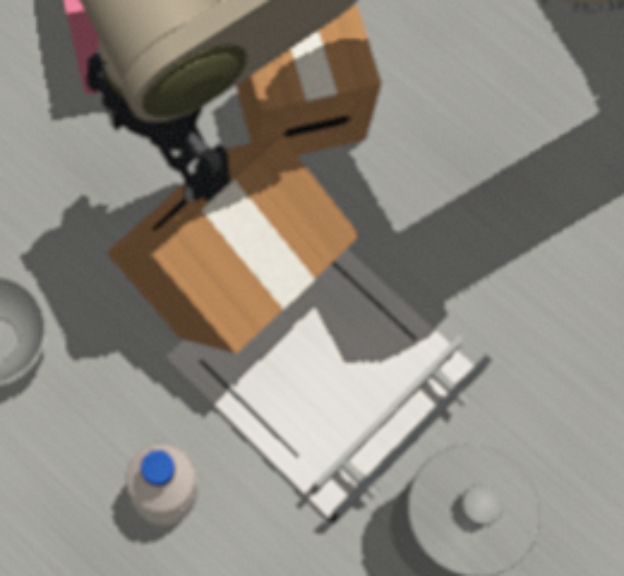

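The carton is tilted about 25–30° over the edge, square, with its slot face turning up at (175,210) and the finger on that face at (205,180). I'll keep pushing.

```bash
python3 -m pendant '[[[0,6,0],0,1],[[0,6,0],0,1],[[0,6,0],0,1]]'|sed -n '2p;4p'; python3 -m pendant '[[[0,6,0],0,1],[[0,6,0],0,1],[[0,6,0],0,1]]'|sed -n '2p;4p';python3 -m pendant '[[[0,6,0],0,1],[[0,0,0],0,1],[[0,0,0],0,1]]'|sed -n '2p;4p'
cat > l.py <<'E'
from h import *
C=np.array([.5608,.0196]); cx=np.array([.040,.9992]); cy=np.array([-.9992,.040])
for n in ['scene','side']:
    im,d=viewer.get_image(n)
    vv,uu=np.mgrid[0:420,0:560]; P=pts(n,np.c_[uu.ravel(),vv.ravel()],d.ravel()).reshape(420,560,3)
    X=(P[:,:,:2]-C)@cx*1000; Y=(P[:,:,:2]-C)@cy*1000; z=P[:,:,2]*1000
    t=((d>0)&(z>114)&(z<130)&(X>-60)&(X<200)&(abs(Y)<110)).astype(np.uint8)
    nn,l,s,c=cv2.connectedComponentsWithStats(t)
    if nn>1:
        i=1+np.argmax(s[1:,4]); q=np.c_[X[l==i],Y[l==i]].astype(np.float32); zz=z[l==i]
        k=np.linalg.lstsq(np.c_[q,np.ones(len(q))],zz,rcond=None)[0]
        print(n,s[i,4],'rect in cradle',np.round(cv2.minAreaRect(q)[0],1),np.round(cv2.minAreaRect(q)[1:][0],1),cv2.minAreaRect(q)[2],'slope',k[:2].round(3),'z',np.median(zz).round(1),'X range',np.percentile(q[:,0],[.5,99.5]).round(1),'Y',np.percentile(q[:,1],[.5,99.5]).round(1))
        print('  front X by Y',[np.percentile(q[abs(q[:,1]-b)<6,0],99).round(1) for b in range(-60,61,20) if (abs(q[:,1]-b)<6).sum()>8])
    p=(d>0)&(z>40)&(z<75)&(X>160)&(abs(Y)<90)&(X<230); print('  stop X pct',np.percentile(X[p],[2,10,50,90,98]).round(1))
o=env.observe(); p=o['position'][:2]-C; print('tcp cradle mm',p@cx*1000,p@cy*1000,o['position'][2],o['ft_force'].round(1),o['time_s'])
E
python3 l.py
```

```text
position: [0.5569, -0.0631, 0.1333]
ft_force: [0.4, 0.0, -0.1]
position: [0.5565, -0.0435, 0.1328]
ft_force: [0.2, 0.3, 0.8]
position: [0.5565, -0.0366, 0.1327]
ft_force: [0.5, -0.5, 0.2]
scene 3614 rect in cradle [43.9 -1. ] [151.5 161.5] 89.897705078125 slope [-0.     0.002] z 120.4 X range [-36.5 123.2] Y [-76.1  71.4]
  front X by Y [np.float32(120.9), np.float32(122.4), np.float32(121.4), np.float32(122.5), np.float32(123.0), np.float32(122.5), np.float32(123.2)]
  stop X pct [184.7 185.3 207.8 218.9 221.6]
side 4939 rect in cradle [42.5 -2.1] [161.4 151.3] 0.001063837669789791 slope [-0.001  0.001] z 122.4 X range [-36.7 122.3] Y [-77.2  71.9]
  front X by Y [np.float32(121.4), np.float32(121.4), np.float32(122.2), np.float32(122.0), np.float32(122.3), np.float32(121.8), np.float32(121.4)]
  stop X pct [184.4 186.2 212.7 221.1 226.4]
tcp cradle mm -56.4180454066966 2.0600096485950137 0.13272922927083292 [-0.1 -0.1  0.1] 11.5
```

The carton lies flat and square in the cradle, slot face up, X -37 to 123 mm, centred to 2 mm, and the stop face is at about 184 mm. I'll go behind the base and push.

```bash
python3 -m pendant '[[[0,-30,0],0,1],[[-1,-30,0],0,1],[[0,-15,0],0,1],[[0,0,-35],0,1],[[0,0,-35],0,1],[[0,0,-14],0,1],[[0,0,0],0,1]]'; python3 -m pendant '[[[0,8,0],0,1],[[0,8,0],0,1],[[0,8,0],0,1],[[0,6,0],0,1]]'|sed -n '2p;4p'; python3 -m pendant '[[[0,8,0],0,1],[[0,8,0],0,1],[[0,8,0],0,1],[[0,0,0],0,1]]'|sed -n '2p;4p'; python3 l.py
```

```text
time_s: 12.38
position: [0.5563, -0.1143, 0.0479]
tool_rot: [[0.999, -0.044, 0.024], [-0.044, -0.999, -0.023], [0.025, 0.022, -0.999]]
ft_force: [-0.4, -0.6, -0.1]
grip_width: 0.0855
position: [0.5578, -0.0829, 0.0511]
ft_force: [-0.1, -2.2, -2.4]
position: [0.5578, -0.0567, 0.0513]
ft_force: [-0.5, -0.1, 0.4]
scene 4167 rect in cradle [68.6  0. ] [185.8 151.1] 0.07184386998414993 slope [0.001 0.002] z 120.5 X range [-10.5 159.5] Y [-74.8  74.1]
  front X by Y [np.float32(158.7), np.float32(158.9), np.float32(159.2), np.float32(159.2), np.float32(159.1), np.float32(158.8), np.float32(158.5)]
  stop X pct [184.8 185.6 213.5 219.1 221.5]
side 5472 rect in cradle [72.5 -0.4] [176.2 152.2] 0.039406824856996536 slope [-0.     0.001] z 122.4 X range [ -3.6 159. ] Y [-75.8  73.3]
  front X by Y [np.float32(158.1), np.float32(157.9), np.float32(158.6), np.float32(157.8), np.float32(157.8), np.float32(157.7), np.float32(159.0)]
  stop X pct [184.4 186.1 212.4 221.2 226.4]
tcp cradle mm -76.87280615214716 -0.16145565634541548 0.0512514377456508 [ 0.3 -0.   0. ] 13.475
```

```bash
python3 -m pendant '[[[0,6,0],0,1],[[0,6,0],0,1],[[0,5,0],0,1],[[0,2,0],0,1]]'|sed -n '2p;4p'; for i in 1; do python3 -m pendant '[[[0,2,0],0,1],[[0,2,0],0,1]]'|sed -n '2p;4p'; done;  python3 -m pendant '[[[0,2,0],0,1]]'|sed -n '2p;4p'; python3 l.py
```

```text
position: [0.558, -0.0379, 0.0513]
ft_force: [0.0, -2.1, 0.0]
position: [0.558, -0.0337, 0.0513]
ft_force: [0.1, -3.4, 1.0]
position: [0.5581, -0.0316, 0.0513]
ft_force: [-0.0, -2.8, 0.0]
scene 4026 rect in cradle [83.   1.2] [151.8 206.5] 89.88143157958984 slope [0.    0.003] z 120.4 X range [ -1.8 184.6] Y [-73.9  74.8]
  front X by Y [np.float32(182.9), np.float32(183.9), np.float32(183.1), np.float32(183.4), np.float32(184.0), np.float32(182.6), np.float32(185.0)]
  stop X pct [167.9 185.6 215.  220.6 222.4]
side 5532 rect in cradle [97.9  0.7] [152.7 174.2] 89.52056884765625 slope [0.002 0.002] z 122.4 X range [ 22.  183.8] Y [-74.9  74.4]
  front X by Y [np.float32(182.0), np.float32(182.8), np.float32(182.9), np.float32(183.1), np.float32(183.5), np.float32(183.8), np.float32(183.9)]
  stop X pct [172.4 185.2 208.2 221.  226.4]
tcp cradle mm -51.112893301336854 0.7164457236138366 0.051328612498725404 [ 0.4 -0.4 -0.1] 14.45
```

```bash
python3 -m pendant '[[[0,1,0],0,1]]'|sed -n '2p;4p'; python3 -m pendant '[[[0,1,0],0,1]]'|sed -n '2p;4p';python3 -m pendant '[[[0,1,0],0,1]]'|sed -n '2p;4p';python3 -m pendant '[[[0,1,0],0,1]]'|sed -n '2p;4p'
```

```text
position: [0.5581, -0.0312, 0.0515]
ft_force: [-2.2, -12.0, 1.8]
position: [0.5581, -0.0313, 0.0516]
ft_force: [-1.3, -11.0, 1.1]
position: [0.5581, -0.0314, 0.0517]
ft_force: [-1.7, -9.4, 0.6]
position: [0.558, -0.0315, 0.0519]
ft_force: [-1.2, -8.7, 0.6]
```

```bash
python3 -m pendant '[[[0,1.2,0],0,1],[[0,1.2,0],0,1]]'|sed -n '2p;4p'; python3 -m pendant '[[[0,1.2,0],0,1],[[0,1.2,0],0,1]]'|sed -n '2p;4p'; python3 -m pendant '[[[0,1.3,0],0,1],[[0,1.3,0],0,1]]'|sed -n '2p;4p'; python3 -m pendant '[[[0,1.3,0],0,1],[[0,1.3,0],0,1],[[0,1.3,0],0,1],[[0,1.3,0],0,1]]'|sed -n '2p;4p'
```

```text
position: [0.558, -0.0317, 0.0522]
ft_force: [-1.5, -9.6, 2.5]
position: [0.5579, -0.032, 0.0525]
ft_force: [-1.5, -10.2, 0.4]
position: [0.5579, -0.0323, 0.0528]
ft_force: [-2.0, -11.0, 0.6]
position: [0.5578, -0.0328, 0.0535]
ft_force: [-1.8, -10.5, 1.1]
```

```bash
python3 -m pendant '[[[0,1.3,0],0,1],[[0,1.3,0],0,1],[[0,1.3,0],0,1],[[0,1.3,0],0,1]]'|sed -n '2p;4p'; python3 -m pendant '[[[0,1.3,0],0,1],[[0,1.3,0],0,1],[[0,1.3,0],0,1],[[0,1.3,0],0,1]]'; python3 -m pendant '[[[0,-2,0],0,1],[[0,-6,0],0,1],[[0,-15,0],0,1],[[0,-20,0],0,1],[[0,-10,0],0,1],[[0,0,0],0,1],[[0,0,0],0,1]]'; python3 l.py
python3 - <<'E'
from h import *
im,d=viewer.get_image('side'); cv2.imwrite('pics/side4.png',cv2.resize(im[80:320,140:440,::-1],None,fx=2.4,fy=2.4))
E
```

```text
position: [0.5577, -0.0333, 0.0542]
ft_force: [-2.1, -10.3, 0.5]
time_s: 17.2
position: [0.5575, -0.0338, 0.0548]
tool_rot: [[0.998, -0.049, 0.027], [-0.047, -0.996, -0.071], [0.03, 0.07, -0.997]]
ft_force: [-1.1, -11.3, 0.8]
grip_width: 0.0852
time_s: 18.08
position: [0.5571, -0.0895, 0.0546]
tool_rot: [[0.998, -0.05, 0.026], [-0.048, -0.996, -0.069], [0.03, 0.068, -0.997]]
ft_force: [-0.1, 0.1, 0.7]
grip_width: 0.0856
scene 4518 rect in cradle [105.4   1. ] [151.6 161.4] 89.60856628417969 slope [0.003 0.002] z 120.5 X range [ 25.2 185. ] Y [-74.   75.3]
  front X by Y [np.float32(184.0), np.float32(183.7), np.float32(183.5), np.float32(184.3), np.float32(184.0), np.float32(185.0), np.float32(184.6)]
  stop X pct [167.9 185.1 215.1 220.8 222.2]
side 5496 rect in cradle [104.6   0.5] [161.9 152.1] 0.1791234165430069 slope [0.    0.002] z 122.4 X range [ 25.1 183.9] Y [-74.9  74.9]
  front X by Y [np.float32(182.0), np.float32(182.7), np.float32(182.9), np.float32(183.4), np.float32(183.6), np.float32(183.7), np.float32(183.8)]
  stop X pct [171.3 185.4 208.5 221.  226.4]
tcp cradle mm -108.94964201676433 -0.7415434179684548 0.05461400333274493 [ 0.2  0.4 -0.8] 18.175
```

View pics/side4.png

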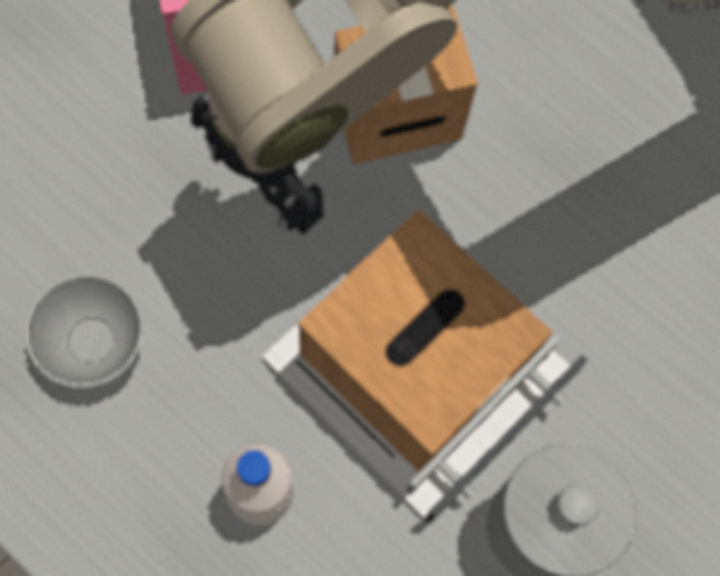

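The carton lies flat with its slot facing up at (425,328) and its front face against the plate. The gripper at (305,210) is clear of it, and the bottle, dish and canister are in place. Handing in.

```bash
python3 -c "
from h import *
print(ticket.close_job())"
```

```text
the job is handed in; nothing more can be done
None
```

The carton now lies in the cradle, slot facing up, pushed home against the end stop's plate. I handed the job in at about 18 s, and no verdict was reported.

- **Standing at the edge:** My first push, with both fingers open, acted too high and tilted the carton about 0.07 rad (4°) on the free table. I let it settle and slid it the rest of the way with one finger pushing low. That went slightly too far, so it also tilted at the edge before I backed off. It then stood upright and square with its foot about 0.5 mm from the cradle edge.
- **Tipping:** I pushed high on the slot face and it fell flat into the cradle, square, with about 60 mm left to the stop.
- **Pressing home:** The push held at about 9 to 12 N (wrist reading) for roughly 2.7 s. The highest force I read while touching the carton was about 13 N, during the tipping.
- **Last check:** Both cameras put the carton's top face at 183 to 185 mm from the cradle edge, 27 to 29 mm in front of the bracket. It was flat to 0.003 rad, within 1 mm of the centre line and square within 0.4°. The gripper was about 55 mm clear of it.

By eye in the last picture, the bottle, dish and canister had not moved; I did not measure them again. I could not read the force on the end stop directly. I took it from the wrist reading less an estimated 1 to 2 N of sliding friction.

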